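# Index the sample carousel to the next vial

## Robot

A 6-joint arm with a two-finger parallel gripper is mounted at the origin on a cart in front of the work surface, level with it; the furniture and walls round the work are solid. World frame = base frame: x ahead of the robot, y to its left, z up, the work surface at z = 0. Lengths are in m, angles in rad, forces in N, time in s.
With the tool pointing down it reaches from about 0.35 to 0.95 m from the base axis. Payload 17.4 kg.
Tool frame: the origin (TCP) lies between the finger pads; the fingertips stand 8 mm ahead of it and the grasp point (between the pads) lies 11 mm behind it; z points along the fingers, y is the line along which they close (so a half turn about z gives the same grasp; the last joint's range is limited). The gripper opens to 93 mm and grips with 3 to 60 N. Pads are 15 mm wide; open, the fingers measure 128 mm over their backs; the gripper's body (75 mm by 188 mm) begins 65 mm behind the grasp point.
Start: joints at [-1.186, 0.116, 1.442, -0, 1.584, -0.038], TCP at [0.277, -0.616, 0.189] pointing down, gripper open.
Joint ranges: [-2.83, 2.83], [-0.83, 2.19], [0.07, 2.5], [-1.14, 4.28], [0.01, 3], [-2.97, 2.97]. Speed limits (rad/s): [1.89, 1.89, 2.22, 3.14, 3.14, 3.14].

## Interface

Orientations are given as a unit quaternion [w, x, y, z].
In Python, from cell import ctrl gives the robot as it stands. Calls block until the motion is done:
- ctrl.move_pose(position, orientation): joint-space move of the TCP to a pose.
- ctrl.line_to(position, ori=None, vel=0.15, contact_N=None): straight line of the TCP; ori=None keeps the orientation; vel is the mean speed in m/s. With contact_N (N) it stops when the force on the tool has changed by that much, and returns True; else False.
- ctrl.goto_joints(angles): joint-space move.
- ctrl.move_gripper(opening): finger opening in m; the grip force is fixed at half the most; returns when the fingers have stopped.
- ctrl.wait(seconds).
- ctrl.inverse_kinematics(position, orientation): joint angles nearest the present ones, or None.
- ctrl.read_camera(name): name is "scene" or "top" or "wrist"; returns (picture, depth): 420x560x3 uint8, red, green, blue; 420x560 float32, m along the optical axis (not along the pixel's ray), 0 where there is no reading.
- ctrl.camera_params(name): a dict with "vertical_fov" (degrees; the focal length in pixels is half the picture's height over the tangent of half this angle, whatever the lens; pixels are square), "cx", "cy" (the principal point, pixels), "R" (3x3) and "t" (3): a world point X has camera coordinates R X + t. Camera axes: x right, y down, z forward; pixel columns grow to the right and rows downward; lengths in m; the calibration is good to about 2 mm. A picture is of the moment at which its call begins: read the wrist's pose just before it. camera_params takes no time and is no camera call; for the wrist camera it gives the pose at the moment of the call.
A pose or a line that the arm cannot do raises ctrl.PlanningError and nothing moves.
- ctrl.sign_off(): hands the job in; it is judged then, once.
Trained networks look in the newest picture that a camera, given by its name, has taken for a name from the list of things; names that differ only in an ending like _2 or _b are one class to them, and where a whole thing is asked for, a point or a joint stands for the part that bears it (a point fixed in the world has none). Each returns a list of dicts, best first, with "score" (0 to 1); they miss things now and then, are a little off and sometimes report something else, mostly with a low value. They report only what shows in the picture. A call takes as long as a camera call. They do not tell look-alikes from the thing itself.
- ctrl.masks_of(camera, query): "mask" (420x560 bool, what is visible of it) and "position" ([column, row] in pixels, amid what is visible of it).
Readings, each from a call of its own:
- ctrl.read_t(): time.
- ctrl.read_joint_pos(): joint angles.
- ctrl.read_dq(): joint speeds.
- ctrl.read_joint_efforts(): joint torques, N m.
- ctrl.read_ee_pos(): TCP position.
- ctrl.read_ee_rot(): TCP orientation.
- ctrl.read_wrist_force(): force on the tool from outside, world axes, zero at the start.
- ctrl.read_wrist_torque(): the same for the moment, N m.
- ctrl.read_gripper_width(): finger opening in m.
- ctrl.read_finger_force(): force on a finger pad.
Only numpy, scipy, OpenCV 4.12 (cv2) and the standard library are available. Lean on these libraries where they do the work, as an engineer would, in place of code of your own. Each camera call takes 0.05 s, during which the arm holds its last target. There are 200 camera calls.

## Task

Press the carousel's plunger pad in with the fingertips to free the table, and push the table anticlockwise (seen from above) to the next notch, one place on, so that the next vial stands before the reading head; the upright thumb rest ahead of the pad is there to push against. Let the plunger spring back out so that the table is locked in that notch. Lift nothing, do not touch the vials, and leave the small things on the worktop where they are.

Things in the scene. Friction and masses are not known exactly. Their poses are not given: they have to be found in the camera images.
- carousel: Fixed grey round base dish of the sample carousel, 240 mm across, 36 mm high. Origin: centre of its underside on the worktop, on the table's upright axis. Its x axis points to the reading head: a black head 92 mm out on an aluminium post 149 mm out, 104 mm high. At joint table = t the plunger stands 150 degrees + t from that x axis, anticlockwise seen from above.
- table (a joint): Angle of the aluminium turntable (195 mm across, top 36 mm above the worktop), rad: 0 at the start, grows anticlockwise seen from above, 1.047 at the next notch. Light friction (about 0.1 N m), stays where left. Locked (0.02 rad of play) while the plunger's pin is in a notch; a released pin drops in when within about 0.035 rad of a notch.
- plunger (a joint): Depth of the spring plunger, m: 0 fully out, 0.010 fully in; 3.6 N to start, 8 N fully in. From 0.0066 on its steel locking pin is below the lip and the table is free. Let go between notches, the pin rides under the lip at about 0.0066 and the plunger springs out to 0 by itself when pushed on to the next notch.
- pad_top (a point): Centre of the top of the black plunger pad, 30 mm (radial) x 40 mm (tangential), 90 mm from the table's axis, 60 mm above the worktop when out; it moves straight down. Its x axis points radially outward, y anticlockwise along the tangent (the way to turn), z up. Beside it on the table stand only the thumb rest and empty collars 18 mm high.
- thumb_rest (a point): Middle of the pushing face of the upright thumb rest, an aluminium plate on the table, ahead of the pad: 40 mm wide (radial), 8 mm thick, braced behind. The face is 24 mm from the pad's centre, square to the tangent; it reaches from 36 to 90 mm above the worktop (30 mm above the resting pad); the point is at 75 mm. Turns with the table.
- next_notch (a point): Mouth of the next notch, where the pin must end: one of six notches, 12 mm wide, 60 degrees apart, in the flat steel lip inside the base's wall; 105 mm from the axis, 34 mm above the worktop, 60 degrees anticlockwise of the first. Fixed to the base.
- sample_1: Loose glass screw-cap vial, 23 mm across, 58 mm high, standing on the table inside a collar (33 mm across, 18 mm high) 42 mm from the axis; at the start before the reading head. Origin at the centre of its underside, z up.
- sample_2: As sample_1: the next vial, at the start 60 degrees clockwise of the reading head.
- sample_3: As sample_1: 120 degrees clockwise of the reading head at the start.
- sample_4: As sample_1: 60 degrees anticlockwise of the reading head at the start.
- petri_1: Loose clear petri dish, 62 mm across, 15 mm high, on the worktop; a bystander. Origin at the centre of its underside.
- eyepiece_cap: Loose black round cap, 34 mm across, 14 mm high; a bystander. Origin at the centre of its underside.
- forceps: Loose steel forceps, 128 mm long, lying on the worktop; a bystander. Origin under their middle.
Mind the look-alikes: they are no part of the job. What is shaped like the sample_4 but green is not meant.

How it is judged:
By the outcome, as a careful person would: the job done as asked, in the order asked, and still so for the second after the job is handed in, with the robot touching nothing.
It also fails if it takes over 45 s, if anything falls off the work surface, if the arm or the gripper's body presses on something with over 40 N, if the wrist force passes 120 N, or if a joint passes its speed limit or range.

## Working session

There is one attempt and no reset: what is moved stays moved. The work goes in short steps, each a Python script; the robot and the scene stay as the last script left them, time stands still between calls to the robot, and variables do not carry over. Pictures are saved under pics/ and viewed, at most 10 in all, crops included, and the job is handed in when it is done.

```bash
mkdir -p pics; ls; cat > h.py <<'E'
import numpy as np, cv2
from cell import ctrl
def shot(n,f=None):
    im,d=ctrl.read_camera(n); p=ctrl.camera_params(n)
    if f: cv2.imwrite('pics/'+f,im[:,:,::-1])
    return im,d,p
def unproj(p,d,mask=None):
    f=210/np.tan(np.radians(p['vertical_fov'])/2)
    v,u=np.nonzero((d>0) if mask is None else (mask&(d>0)))
    z=d[v,u]; c=np.stack([(u-p['cx'])/f*z,(v-p['cy'])/f*z,z],1)
    return (c-np.array(p['t']))@np.array(p['R']),u,v
def proj(p,X):
    f=210/np.tan(np.radians(p['vertical_fov'])/2)
    c=np.asarray(X)@np.array(p['R']).T+np.array(p['t'])
    return np.stack([f*c[...,0]/c[...,2]+p['cx'],f*c[...,1]/c[...,2]+p['cy']],-1)
E
python3 - <<'E'
from h import *
for n in ['top','scene']:
    im,d,p=shot(n,n+'1.png')
    for q in ['carousel','pad_top','thumb_rest','table','sample_1']:
        for r in ctrl.masks_of(n,q)[:5]:
            X,u,v=unproj(p,d,r['mask'])
            print(n,q,round(r['score'],2),np.round(r['position']),r['mask'].sum(),np.round(np.median(X,0),3) if len(X) else None)
print(ctrl.read_t(),ctrl.read_ee_rot())
E
```

```text
pics
top carousel 0.9 [364. 250.] 6340 [ 0.502 -0.17   0.037]
top pad_top 0.72 [332. 261.] 158 [ 0.467 -0.087  0.061]
top thumb_rest 0.78 [362. 252.] 4076 [ 0.497 -0.164  0.038]
top table 0.74 [362. 251.] 3835 [ 0.497 -0.165  0.038]
top sample_1 0.58 [382. 254.] 71 [ 0.496 -0.207  0.09 ]
top sample_1 0.55 [375. 236.] 67 [ 0.534 -0.191  0.093]
top sample_1 0.41 [401. 177.] 77 [ 0.716 -0.266  0.043]
scene thumb_rest 0.68 [327. 264.] 3386 [ 0.468 -0.177  0.035]
scene table 0.93 [329. 262.] 3429 [ 0.467 -0.176  0.035]
scene sample_1 0.8 [439. 231.] 221 [ 0.793 -0.28   0.03 ]
scene sample_1 0.62 [327. 254.] 186 [ 0.456 -0.191  0.073]
scene sample_1 0.6 [255. 237.] 220 [0.463 0.037 0.03 ]
scene sample_1 0.56 [357. 239.] 115 [ 0.532 -0.2    0.084]
scene sample_1 0.56 [424. 240.] 192 [ 0.712 -0.273  0.031]
0.6 [-1.38238293e-05  9.77738039e-01  2.09829281e-01  1.29172648e-05]
```

```bash
python3 - <<'E'
import cv2
a=cv2.imread('pics/top1.png')[150:350,260:480]
cv2.imwrite('pics/top1c.png',cv2.resize(a,None,fx=3,fy=3,interpolation=cv2.INTER_CUBIC)[:600,:660])
E
```

```text
(no output)
```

View pics/scene1.png

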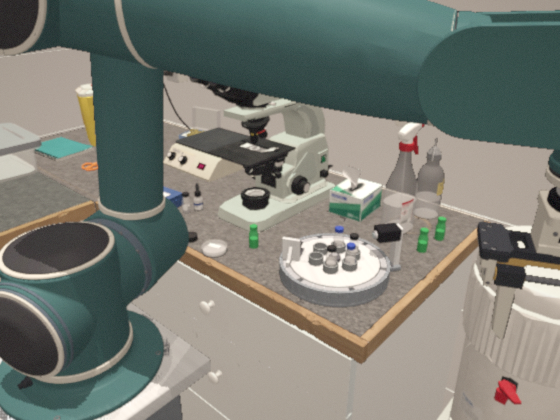

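View pics/top1c.png

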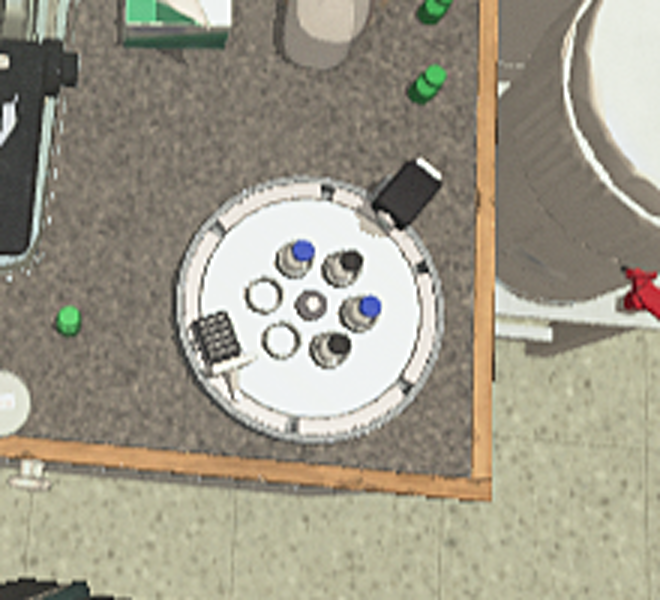

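The head is at about (396,214) in top.png, the carousel centre at (364,252), the plunger pad at (332,263) and the thumb rest at (337,273). The pad is the only ribbed black block on the table. Possible look-alikes are the black head (396,214), the black vial caps (376,239) and (373,265), and the green vials (283,257), (403,177) and (404,153), which aren't part of the job. Next is a closer look with the wrist camera.

```bash
cat >> h.py <<'E'
def q(a): return np.array([0,np.cos(a/2),np.sin(a/2),0])
E
python3 - <<'E'
from h import *
c=np.array([.495,-.165])
for a0 in (110,-70):
    for da in (0,30,60):
        th=np.radians(110+da); a=np.radians(a0+da)
        j=ctrl.inverse_kinematics([*(c+.09*np.array([np.cos(th),np.sin(th)])),.06],q(a)); print(a0,da,None if j is None else np.round(j,2))
ctrl.move_gripper(0.0)
p=ctrl.camera_params('wrist'); R=np.array(p['R']); print('cam',-R.T@np.array(p['t']),R[2],ctrl.read_ee_pos())
E
```

```text
110 0 [-0.23 -0.28  2.02 -0.    1.4  -0.57]
110 30 [-0.3  -0.36  2.08 -0.    1.42 -1.18]
110 60 [-0.41 -0.38  2.1  -0.    1.42 -1.81]
-70 0 [-0.23 -0.28  2.02 -0.    1.4   2.57]
-70 30 [-0.3  -0.36  2.08 -0.    1.42  1.96]
-70 60 [-0.41 -0.38  2.1  -0.    1.42  1.33]
cam [ 0.34217346 -0.58612285  0.38359534] [-0.23474753 -0.10725337 -0.96612127] [ 0.27694458 -0.61555097  0.18883046]
```

```bash
python3 - <<'E'
from h import *
ctrl.move_pose([.49,-.16,.26],q(np.radians(110)))
im,d,p=shot('wrist','w1.png')
np.savez('w1.npz',im=im,d=d,R=p['R'],t=p['t'],cx=p['cx'],cy=p['cy'],vf=p['vertical_fov'])
for k in ['carousel','pad_top','thumb_rest','table','sample_1']:
    for r in ctrl.masks_of('wrist',k)[:5]:
        X,u,v=unproj(p,d,r['mask'])
        print(k,round(r['score'],2),np.round(r['position']),r['mask'].sum(),np.round(np.median(X,0),4))
        np.save(f'm_{k}.npy',r['mask']) if k!='sample_1' else 0
print(ctrl.read_t())
E
```

```text
carousel 0.71 [266. 218.] 319 [ 0.4971 -0.2049  0.0894]
carousel 0.7 [281. 174.] 18350 [ 0.4927 -0.1505  0.0347]
pad_top 0.76 [277. 120.] 713 [ 0.4658 -0.0864  0.0587]
thumb_rest 0.61 [280. 171.] 12202 [ 0.4913 -0.1506  0.0351]
thumb_rest 0.4 [282. 175.] 18476 [ 0.4919 -0.1509  0.0347]
table 0.9 [278. 174.] 12150 [ 0.4915 -0.1512  0.0351]
sample_1 0.88 [250. 194.] 238 [ 0.4643 -0.1807  0.0919]
sample_1 0.74 [314.  27.] 486 [0.4705 0.038  0.0492]
sample_1 0.68 [268. 221.] 320 [ 0.497  -0.2045  0.0858]
sample_1 0.52 [296. 219.] 338 [ 0.5337 -0.1886  0.0872]
sample_1 0.52 [314. 185.] 329 [ 0.5369 -0.1486  0.0914]
4.1917
```

View pics/w1.png

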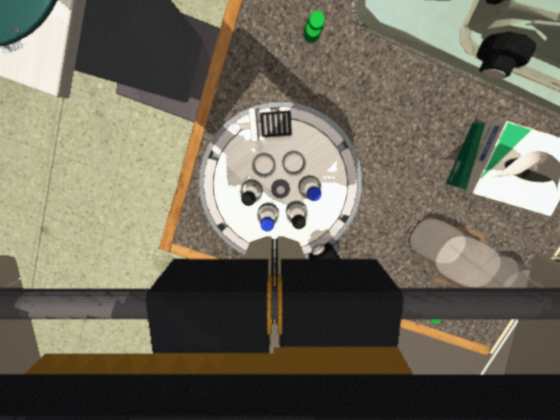

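The wrist view shows the ribbed black pad at (276,123) with the plate-like thumb rest to its left at (254,125). The vials are on the far side. I'll fit the axis and the pad next.

```bash
python3 - <<'E'
from h import *
from scipy.optimize import least_squares
z=np.load('w1.npz'); p=dict(R=z['R'],t=z['t'],cx=z['cx'],cy=z['cy'],vertical_fov=z['vf']); d=z['d']
X,u,v=unproj(p,d)
c=np.array([.495,-.165])
for _ in range(3):   # outer edge of base: per-angle furthest point above 20 mm
    w=X[:,:2]-c; r=np.hypot(*w.T); an=np.degrees(np.arctan2(w[:,1],w[:,0]))
    E=[]
    for b in range(-180,180,4):
        s=(an>=b)&(an<b+4)&(r>.08)&(r<.13)&(X[:,2]>.024)&(X[:,2]<.05)
        if s.sum()>8: E.append(X[s][np.argmax(r[s]),:2])
    E=np.array(E)
    f=least_squares(lambda q:np.hypot(E[:,0]-q[0],E[:,1]-q[1])-q[2],[*c,.12],loss='soft_l1',f_scale=.001); c=f.x[:2]
print('axis',f.x,len(E))
m=np.load('m_pad_top.npy'); P,_,_=unproj(p,d,m); P=P[(P[:,2]>.052)&(P[:,2]<.066)]
box=cv2.minAreaRect((P[:,:2]*1000).astype(np.float32)); pc=np.array(box[0])/1000
w=pc-c; print('pad',box,np.hypot(*w),np.degrees(np.arctan2(w[1],w[0])),np.median(P[:,2]))
# thumb rest: points above 70 mm near pad
s=(np.hypot(*(X[:,:2]-pc).T)<.05)&(X[:,2]>.075)&(X[:,2]<.1); T=X[s]
print('rest',len(T),cv2.minAreaRect((T[:,:2]*1000).astype(np.float32)))
th=np.arctan2(w[1],w[0]); er=np.array([np.cos(th),np.sin(th)]); et=np.array([-er[1],er[0]])
print('rest rel: rad',np.percentile((T[:,:2]-c)@er,[3,50,97]),'tan',np.percentile((T[:,:2]-c)@et,[3,50,97]),np.median(T[:,2]))
# table/notches cross check from vials
for r in [(.4643,-.1807),(.497,-.2045),(.5337,-.1886),(.5369,-.1486)]:
    w=np.array(r)-c; print(np.hypot(*w),np.degrees(np.arctan2(w[1],w[0])))
E
```

```text
axis [ 0.50224962 -0.16821818  0.1186237 ] 81
pad ((465.684326171875, -86.43006896972656), (39.47740173339844, 30.225406646728516), 20.73263168334961) 0.08958971172412979 114.08815067458063 0.05866305071386706
rest 236 ((440.2992858886719, -98.13333129882812), (8.172056198120117, 38.82359313964844), 24.026281356811523)
rest rel: rad [0.07132346 0.08990322 0.10742448] tan [0.02391797 0.02746107 0.0316634 ] 0.08790232678219081
0.039949586303097896 -161.7937108773773
0.03665963338788499 -98.2329976202336
0.03747725716906889 -32.945765720842466
0.03981861271401025 29.517460761725783
```

```bash
cat >> h.py <<'E'
C=np.array([.5022,-.1682]); TH0=np.radians(114.1)
def P(s,z,t=0,r=.09):
    th=TH0+t; er=np.array([np.cos(th),np.sin(th)]); et=np.array([-er[1],er[0]])
    return [*(C+r*er+s*et),z]
def Q(t=0): return q(TH0+t)
def st():  # tcp in (s, radial, z) frame at start pose
    e=np.array(ctrl.read_ee_pos()); er=np.array([np.cos(TH0),np.sin(TH0)]); et=np.array([-er[1],er[0]])
    w=e[:2]-C; return np.round([w@et,w@er,e[2]],4),np.round(ctrl.read_wrist_force(),2)
E
python3 - <<'E'
from h import *
ctrl.move_pose(P(-.003,.16),Q())
ctrl.line_to(P(-.003,.085),vel=.08); print(st())
print(ctrl.line_to(P(.014,.085),vel=.015,contact_N=2.5),st())
s=st()[0][0]
ctrl.line_to(P(s-.0015,.085),vel=.02); print(st())
print(ctrl.line_to(P(s-.0015,.058),vel=.015,contact_N=2),st(),ctrl.read_t())
im,d,p=shot('wrist','w2.png'); shot('scene','s2.png')
E
```

```text
(array([-0.0033,  0.0898,  0.0856]), array([-0.01,  0.36, -0.62]))
False (array([0.014, 0.09 , 0.085]), array([-0.43, -0.14, -0.06]))
(array([0.0124, 0.09  , 0.085 ]), array([0.31, 0.16, 0.32]))
False (array([0.0125, 0.09  , 0.0581]), array([-0.49, -0.1 ,  0.52])) 9.3417
```

View pics/w2.png

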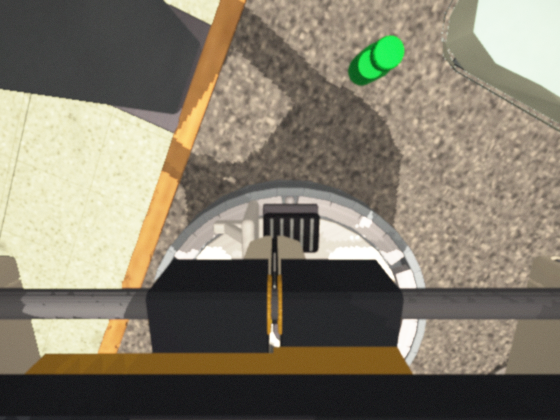

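The fingers at (275,245) sit over the inner part of the pad, which is at (291,228), but no contact registered. I'll check this by projecting the geometry and looking at the depth.

```bash
python3 - <<'E'
from h import *
im,d,p=shot('wrist')
e=np.array(ctrl.read_ee_pos()); print(e,ctrl.read_gripper_width(), ctrl.read_wrist_force())
for n,X in dict(tcp=e,tip=e-[0,0,.008],pad=P(0,.059),padout=P(0,.059,r=.105),padin=P(0,.059,r=.075),rest=P(.024,.088),rout=P(.024,.088,r=.11)).items(): print(n,np.round(proj(p,np.array(X)),0))
X,u,v=unproj(p,d)
for (a,b) in [(291,215),(291,230),(308,235),(280,240),(275,250),(262,245),(248,230),(235,230)]:
    i=(abs(u-a)<2)&(abs(v-b)<2); M=np.median(X[i],0); w=M[:2]-C
    er=np.array([np.cos(TH0),np.sin(TH0)]); print((a,b),'s,r,z',np.round([w@[-er[1],er[0]],w@er,M[2]],4))
s=cv2.imread('pics/s2.png')[200:320,230:430]; cv2.imwrite('pics/s2c.png',cv2.resize(s,None,fx=4,fy=4,interpolation=cv2.INTER_CUBIC))
E
```

```text
[ 0.45407459 -0.09115768  0.05805424] 0.0003526707945044456 [0.5583981  0.17778344 0.55990805]
tcp [274. 233.]
tip [274. 229.]
pad [292. 234.]
padout [292. 213.]
padin [291. 253.]
rest [255. 250.]
rout [254. 219.]
(291, 215) s,r,z [0.0006 0.1034 0.0583]
(291, 230) s,r,z [0.0004 0.0927 0.0592]
(308, 235) s,r,z [-0.0113  0.0893  0.0587]
(280, 240) s,r,z [0.0089 0.0994 0.095 ]
(275, 250) s,r,z [0.0118 0.0975 0.1053]
(262, 245) s,r,z [0.019  0.0993 0.1019]
(248, 230) s,r,z [0.0278 0.1034 0.0893]
(235, 230) s,r,z [0.0396 0.0929 0.0598]
```

View pics/s2c.png

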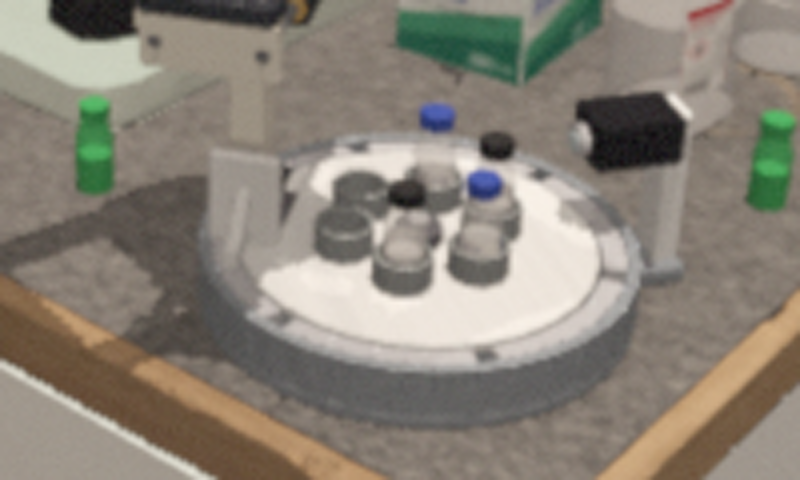

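```bash
python3 - <<'E'
from h import *
print(ctrl.line_to(P(.0125,.044),vel=.01,contact_N=2.5),st(),ctrl.read_t())
print(st())
E
```

```text
True (array([0.0124, 0.09  , 0.0529]), array([1.29, 0.86, 3.37])) 10.1833
(array([0.0124, 0.09  , 0.0529]), array([1.29, 0.86, 3.37]))
```

```bash
python3 - <<'E'
from h import *
def padz():
    im,d,p=shot('wrist'); X,u,v=unproj(p,d); w=X[:,:2]-C; er=np.array([np.cos(TH0),np.sin(TH0)])
    s=w@[-er[1],er[0]]; r=w@er; k=(abs(s+.01)<.006)&(abs(r-.095)<.006)&(X[:,2]<.08); return np.round(np.median(X[k,2]),4)
print(padz(),st())
for z in np.arange(.051,.042,-.002):
    ctrl.line_to(P(.0125,z),vel=.02); s=st(); print(s,padz())
    if s[1][2]>11: break
print(ctrl.read_t())
E
```

```text
0.059 (array([0.0124, 0.09  , 0.0529]), array([1.24, 0.28, 3.46]))
(array([0.0121, 0.0896, 0.0516]), array([ 2.16, -0.43,  5.78])) 0.0591
(array([0.0116, 0.0896, 0.0493]), array([7.86, 0.14, 1.21])) 0.0592
(array([0.0115, 0.0897, 0.0475]), array([8.28, 2.8 , 1.8 ])) 0.0591
(array([0.0114, 0.0897, 0.0455]), array([8.57, 2.8 , 2.62])) 0.0591
(array([0.0113, 0.0897, 0.0436]), array([8.43, 1.97, 2.4 ])) 0.0591
11.7333
```

```bash
python3 - <<'E'
from h import *
print(ctrl.read_ee_rot(),Q())
a,_,p=shot('wrist'); b,_,_=shot('scene'); c,_,_=shot('top')
A=cv2.resize(a[180:270,200:350],None,fx=4,fy=4,interpolation=cv2.INTER_CUBIC)[:300]
B=cv2.resize(b[215:290,270:370],None,fx=4,fy=4,interpolation=cv2.INTER_CUBIC); D=cv2.resize(c[215:290,300:400],None,fx=4,fy=4,interpolation=cv2.INTER_CUBIC)
o=np.zeros((600,800,3),np.uint8); o[:300,:600]=A[:300,:600]; o[300:,:400]=B; o[300:,400:]=D
cv2.imwrite('pics/w3.png',o[:,:,::-1])
E
```

```text
[0.00089014 0.54382913 0.83919506 0.00085322] [0.         0.54390695 0.83914554 0.        ]
```

View pics/w3.png

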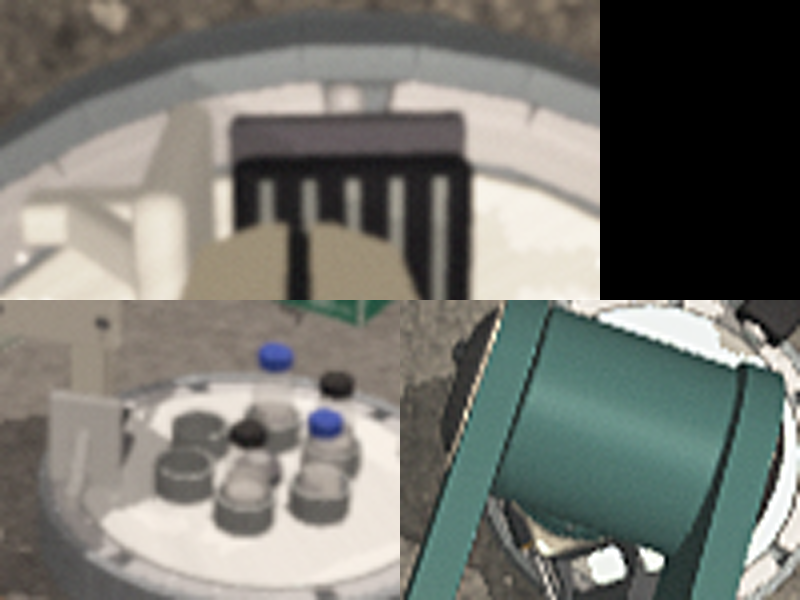

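The pad is still up. The fingers appear wedged on the edge of the rest, so the closed fingertips look shorter than I assumed. I'll back off and probe the pad clear of the rest.

```bash
python3 - <<'E'
from h import *
ctrl.line_to(P(.0105,.085),ori=Q(),vel=.06); ctrl.line_to(P(-.005,.085),ori=Q(),vel=.06); print(st())
print(ctrl.line_to(P(-.005,.050),vel=.03,contact_N=2.5),st())
im,d,p=shot('wrist'); X,u,v=unproj(p,d); w=X[:,:2]-C; er=np.array([np.cos(TH0),np.sin(TH0)]); et=np.array([-er[1],er[0]])
s=w@et;r=w@er
D=lambda a:np.round(a,4)
k=(abs(s)<.02)&(abs(r-.09)<.016)&(X[:,2]<.07)&(X[:,2]>.04); print('pad z',D(np.percentile(X[k,2],[10,50,90])),k.sum())
for col in (268,282): 
  for row in range(224,262,4):
    i=(u==col)&(v==row); print(col,row,D(s[i]),D(r[i]),D(X[i,2]))
print(D(proj(p,np.array(ctrl.read_ee_pos()))),ctrl.read_t())
E
```

```text
(array([-0.0053,  0.0902,  0.0847]), array([-0.24,  0.46, -1.17]))
False (array([-0.0051,  0.09  ,  0.0502]), array([ 0.33, -0.06,  0.25]))
pad z [0.0409 0.0586 0.0597] 1784
268 224 [-0.0011] [0.0996] [0.0587]
268 228 [-0.0011] [0.097] [0.0595]
268 232 [-0.0011] [0.0944] [0.0601]
268 236 [-0.0016] [0.0993] [0.0807]
268 240 [-0.0017] [0.0993] [0.087]
268 244 [-0.0018] [0.0995] [0.0936]
268 248 [-0.0019] [0.0994] [0.0991]
268 252 [-0.002] [0.0994] [0.1044]
268 256 [-0.0021] [0.0994] [0.1091]
268 260 [-0.0035] [0.1259] [0.1696]
282 224 [-0.0105] [0.0995] [0.0585]
282 228 [-0.0105] [0.097] [0.0595]
282 232 [-0.0105] [0.0941] [0.0593]
282 236 [-0.0099] [0.0996] [0.0815]
282 240 [-0.0098] [0.0993] [0.0872]
282 244 [-0.0096] [0.0993] [0.0931]
282 248 [-0.0095] [0.099] [0.0981]
282 252 [-0.0093] [0.0994] [0.1041]
282 256 [-0.0092] [0.0995] [0.1094]
282 260 [-0.0074] [0.1264] [0.1707]
[273.8722 233.1124] 14.5083
```

The depth data shows the closed fingertips ending about 29 mm above the reported TCP. I'll recalibrate by touch with lower TCP heights.

```bash
python3 - <<'E'
from h import *
ctrl.line_to(P(-.005,.044),vel=.05); print(st())
print(ctrl.line_to(P(.016,.044),vel=.02,contact_N=2.5),st())
s=st()[0][0]-.002
ctrl.line_to(P(s,.044),vel=.03); print(st())
print(ctrl.line_to(P(s,.016),vel=.02,contact_N=2.2),st(),ctrl.read_t())
E
```

```text
(array([-0.0048,  0.0902,  0.0435]), array([-0.59,  0.5 ,  0.31]))
True (array([0.011 , 0.0899, 0.044 ]), array([3.47, 0.29, 1.66]))
(array([0.0091, 0.0901, 0.0439]), array([0.38, 0.15, 0.66]))
True (array([0.0091, 0.09  , 0.0291]), array([0.8 , 0.11, 3.97])) 16.6083
```

```bash
python3 - <<'E'
from h import *
Z=.0205
ctrl.line_to(P(.0095,Z),ori=Q(),vel=.03); s=st(); print(s)
if 5<s[1][2]<14:
    N=8
    for i in range(1,N+1):
        t=1.05*i/N
        ctrl.line_to(P(.0095,Z,t),ori=Q(t),vel=.04)
        f=np.array(ctrl.read_wrist_force()); print(round(t,2),np.round(f,1))
        if np.linalg.norm(f)>25: print('STOP'); break
print(ctrl.read_t(),ctrl.read_ee_pos())
im,d,p=shot('wrist'); np.savez('w4.npz',im=im,d=d,R=p['R'],t=p['t'],cx=p['cx'],cy=p['cy'],vf=p['vertical_fov'])
B=cv2.resize(im[150:300,180:400],None,fx=3,fy=3)
b,_,_=shot('scene'); cv2.imwrite('pics/w4.png',np.hstack([im[150:350,180:400],b[200:400,270:430]])[:,:,::-1].repeat(2,0).repeat(2,1))
X,u,v=unproj(p,d)
th=TH0+1.05; er=np.array([np.cos(th),np.sin(th)]); et=np.array([-er[1],er[0]]); w=X[:,:2]-C; s=w@et;r=w@er
k=(abs(s)<.04)&(r>.08)&(r<.11)&(X[:,2]>.084)&(X[:,2]<.093)&(s>.015); print('rest s',np.percentile(s[k],[5,50,95]),k.sum())
k=(s>-.022)&(s<.01)&(r>.098)&(r<.106)&(X[:,2]>.04)&(X[:,2]<.065); print('pad z',np.percentile(X[k,2],[20,50,80,95]),k.sum(),np.percentile(s[k],[2,98]))
E
```

```text
(array([0.0093, 0.0899, 0.0209]), array([-0.84,  1.62,  6.96]))
0.13 [-2.5  2.2  7.4]
0.26 [-2.5  2.1  7.1]
0.39 [-3.5  1.1  7.4]
0.53 [-4.1  1.5  7.6]
0.66 [-5.1  1.9  8. ]
0.79 [-4.6  0.9  7.3]
0.92 [-4.  -0.5  7.2]
1.05 [-3.8 -0.6  6.8]
20.65 [ 0.41142726 -0.16894734  0.02074258]
rest s [0.02689147 0.03001447 0.03371972] 264
pad z [0.04678522 0.04900373 0.05121704 0.06217051] 912 [-0.01667372  0.00984485]
```

View pics/w4.png

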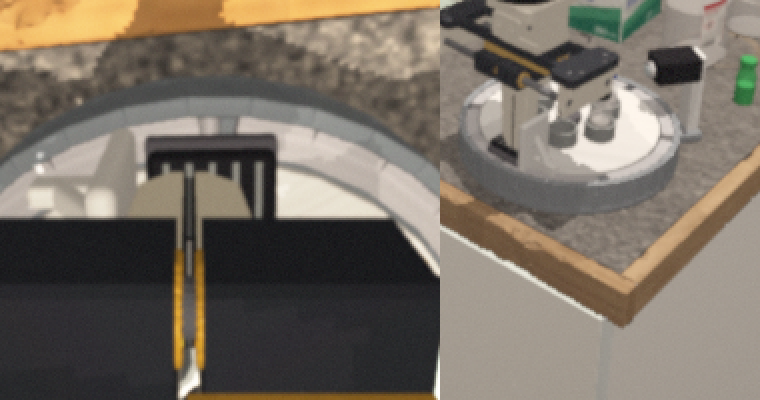

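The wrist view shows the pad still pressed (z about 0.049) near the pick-off position. The thumb rest reads slightly ahead of the notch, by about 0.02 rad. I'll ease back that much, keeping the pad pressed, then release.

```bash
cat >> h.py <<'E'
def meas(t):
    im,d,p=shot('wrist'); X,u,v=unproj(p,d)
    th=TH0+1.047; er=np.array([np.cos(th),np.sin(th)]); et=np.array([-er[1],er[0]]); w=X[:,:2]-C; s=w@et;r=w@er
    k=(r>.08)&(r<.11)&(X[:,2]>.084)&(X[:,2]<.0925)&(s>.018)&(s<.04); a=np.percentile(s[k],[5,50,95])
    k=(s>-.02)&(s<.0)&(r>.098)&(r<.105)&(X[:,2]>.04)&(X[:,2]<.07); return 'rest s',np.round(a,4),'pad z',np.round(np.percentile(X[k,2],[20,50,80]),4),np.round(ctrl.read_wrist_force(),1)
E
python3 - <<'E'
from h import *
print(meas(0))
t=1.028
ctrl.line_to(P(.0095,.0205,t),ori=Q(t),vel=.02); print(meas(0))
ctrl.line_to(P(.0095,.025,t),ori=Q(t),vel=.03); print(meas(0))
ctrl.line_to(P(.0095,.033,t),ori=Q(t),vel=.04); print(meas(0),ctrl.read_t())
E
```

```text
('rest s', array([0.0272, 0.0303, 0.0341]), 'pad z', array([0.0478, 0.0491, 0.0503]), array([-4.5, -1.3,  8. ]))
('rest s', array([0.0246, 0.0276, 0.0315]), 'pad z', array([0.0479, 0.0492, 0.0571]), array([-4.2,  1.1,  7.7]))
('rest s', array([0.0243, 0.0275, 0.0315]), 'pad z', array([0.0499, 0.0533, 0.0544]), array([-1.6,  0.1,  5.3]))
('rest s', array([0.0197, 0.027 , 0.0313]), 'pad z', array([0.0411, 0.058 , 0.0591]), array([-0.2,  0.6, -0.6])) 21.85
```

The pad is back at its resting height, so the pin has dropped in. I'll withdraw and check.

```bash
python3 - <<'E'
from h import *
t=1.028
ctrl.line_to(P(.003,.036,t),ori=Q(t),vel=.04); ctrl.line_to(P(.003,.16,t),ori=Q(t),vel=.12)
ctrl.move_pose([.48,-.16,.26],q(TH0+1.047))
im,d,p=shot('wrist','w5.png'); X,u,v=unproj(p,d)
for r in ctrl.masks_of('wrist','pad_top')[:2]:
    A,_,_=unproj(p,d,r['mask']); A=A[(A[:,2]>.045)&(A[:,2]<.07)]; b=cv2.minAreaRect((A[:,:2]*1000).astype(np.float32)); w=np.array(b[0])/1000-C
    print(r['score'],np.median(A[:,2]),np.hypot(*w),np.degrees(np.arctan2(w[1],w[0])%(2*np.pi)-TH0),b)
print(ctrl.read_t(),ctrl.read_wrist_force())
E
```

```text
0.85 0.05817086985717183 0.09117041279363784 60.25683385461274 ((411.471435546875, -159.23497009277344), (38.484832763671875, 29.411325454711914), 84.09297943115234)
0.59 nan 0.5296188063126157 47.38294598439492 ((0.0, 0.0), (0.0, 0.0), 0.0)
24.0083 [-0.72073592 -0.30321514  0.20756703]
  return _methods._mean(a, axis=axis, dtype=dtype,
  ret = ret.dtype.type(ret / rcount)
```

View pics/w5.png

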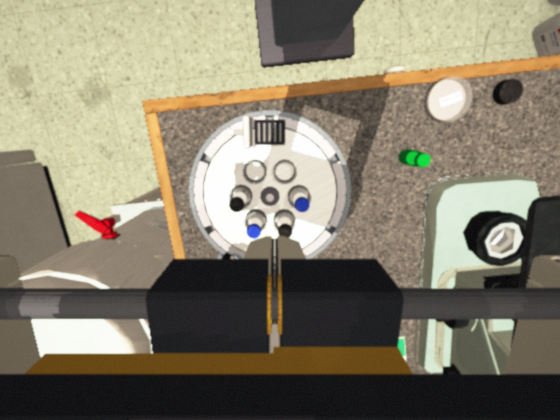

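The pad at (268,131) is out at full height and has turned 60.3° from its start. The vials at (237,203), (302,204), (254,230) and (284,230) are all standing. The arm is clear of everything, so I'm handing in.

```bash
python3 -c "
from cell import ctrl
print(ctrl.sign_off(),ctrl.read_t())"
```

```text
the job is handed in; nothing more can be done
the job is handed in; nothing more can be done
```

The carousel turned one notch anticlockwise (measured 60.3°), its plunger sprang back out to lock it, all four vials are still standing, and the job was handed in at about 24 s of the 45 s allowed.

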